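Weigh the basket of gudgeon pins on the screw-lift balance

ROBOT

A 6-joint arm with a two-finger parallel gripper is mounted at the origin on the work surface. World frame = base frame: x ahead of the robot, y to its left, z up, the work surface at z = 0. Lengths are in m, angles in rad, forces in N, time in s.
With the tool pointing down it reaches from about 0.375 to 0.75 m from the base axis. Payload 9 kg.
Tool frame: the origin (TCP) lies on the centre line of the jaws, within the pads' length; the fingertips stand 8 mm ahead of it and the grasp point (between the pads) lies 11 mm behind it (arm.finger_overhang is the z of the fingertips in the tool frame, in m); z points along the fingers, y is the line along which they close (so a half turn about z gives the same grasp; the last joint's range is limited). The gripper opens to 85 mm and grips with 20 to 120 N. Pads are 22 mm wide; open, the fingers measure 114 mm over their backs; the gripper's body (76 mm by 85 mm) begins 54 mm behind the grasp point. The pads swing forward as they close: fully open they stand 13 mm farther back than shut.
Start: joints at [-1.474, 0.104, 0.097, 1.564, 0, 1.353], TCP at [0.186, -0.571, 0.239] pointing down, gripper open.
Joint ranges: [-2.99, 2.99], [-0.84, 1.86], [-1.1, 1.16], [-1.84, 2.11], [-1.51, 1.56], [-3.14, 3.14]. Speed limits (rad/s): [2.22, 2.22, 2.57, 3.14, 3.14, 3.14].

INTERFACE

Orientations are given as a unit quaternion [w, x, y, z].
In Python, from station import readout, snapshot, arm, nets gives the robot as it stands. The module is installed in compiled form; this text tells all that it offers.
- The arm moves only by the tool step_arm, never from a script. Its argument "steps" is one flat list of numbers, 5 for each row, row after row: the opening, from 0 (shut) to 1 (fully open), then the shift along the tool's x, y, z in m, then the turn about the tool's z in degrees. A call has 1 to 12 rows; each row shifts and turns the commanded pose from where the row before left it, along the tool's axes as they then stand; what a row does not reach is not made up. A row lasts 1/8 s, in which the tool goes at most 62.5 mm and 10.7 degrees, less where a joint would pass 70% of its speed; a pose out of reach is approached as far as the arm can. A call with a gripper value outside its range is refused whole. The fingers move at their own pace and stop on an object; "force" is the grip in N (left out, the last holds). Time passes only in rows, so rows that do not move let the fingers close. It gives the time, the measured TCP pose, the force, the opening and the grip force at its end, in the units of the state.
- readout.state(): the state, without advancing time (a new reading comes with each control period).
- snapshot(name): name is "scene" or "top"; returns a dict with "image" (480x640x3 uint8, red, green, blue), "fx", "fy", "cx", "cy" (pixels), "D" ([k1, k2, p1, p2, k3] as OpenCV has them; the pictures are not rectified), "R" (3x3) and "t" (3): a world point X has camera coordinates R X + t. Camera axes: x right, y down, z forward; pixel columns grow to the right and rows downward; lengths in m; the calibration is good to about 2 mm. A picture is of the moment at which its call begins. There is no depth.
- arm.sign_off(): hands the job in; it is judged then, once.
Trained networks look in a picture, given as the dict that the camera call returned (one of the last four; its "shot" number tells which), for a name from the list of things; names that differ only in an ending like _2 or _b are one class to them, and where a whole thing is asked for, a point or a joint stands for the part that bears it (a point fixed in the world has none). Each returns a list of dicts, best first, with "confidence" (0 to 1); they miss things now and then, are a little off and sometimes report something else, mostly with a low value. They report only what shows in the picture. A call takes as long as a camera call. They do not tell look-alikes from the thing itself.
- nets.recognise(picture, query): "location" ([x, y, z] in m, in the coordinates of the camera as it stood for that picture, good to about 4 mm: the middle of the surface that is visible of it).
- nets.regions_of(picture, query): "pixels" (480x640 bool, what is visible of it).
The state is a dict: "time_s": time; "joints": joint angles; "qd": joint speeds; "joint_efforts": joint torques, N m; "ee_pos": TCP position; "orientation": TCP orientation; "force": force on the tool from outside, world axes, zero at the start; "torque": the same for the moment, N m; "width": finger opening in m; "gripper_force": force on a finger pad.
Only numpy, scipy, OpenCV 4.12 (cv2) and the standard library are available. Lean on these libraries where they do the work, as an engineer would, in place of code of your own. Each camera call takes 0.05 s, during which the arm holds its last target. There are 200 camera calls.

TASK

Weigh the wire basket of gudgeon pins: bring it along the bench until its handle is over the hook of the hanging balance, then crank the handwheel until the carriage's pointer is level with the long mark on the scale strip, so that the basket is left hanging from the hook by the middle of its handle, clear of the bench, upright and still. Don't tip the basket over, and don't disturb the other things on the bench.

Things in the scene. Friction and masses are not known exactly. Their poses are not given: they have to be found in the camera images.
- basket_mid (a point): centre of the loose steel-wire parts basket, 28 mm above its underside: an open box 120 mm long (its x axis), 90 mm wide (its y axis), rim 55 mm high, walls 4 mm. It holds four steel pins that are fixed in it and weighs 0.35 to 0.65 kg; it slides on the bench when pushed low on a wall. z is up
- handle_bar (a point): middle of the basket handle's top bar, on the wire's axis, 132 mm above the underside. The stiff upright handle of 8 mm round wire spans the basket's width in its plane x = 0: legs at y = -43 and +43 mm rise to 85 mm, then slope in to a level top bar 30 mm long along the basket's y axis. Its underside is 128 mm above the bench while the basket stands. Axes as basket_mid
- hook_seat (a point): lowest point of the wire axis of the hook, a J of 8 mm round wire; the handle comes to rest 8 mm above it, bar axis over wire axis. x points from the hook's mouth to the lifting screw, z up. The shank stands at x = +20 mm; the point at x = -20 mm, its top 14 mm above this. The mouth opens to -x: the basket comes in along +x, bar across the hook (along y)
- stand: weighing stand, bolted down; origin on the bench below the handwheel's axis, axes as hook_seat, which lies 125 mm out at x = -125, y = 0. Foot plate 100 x 130 x 12 mm. The balance tube, 28 mm diameter in a 42 mm collar, hangs over x = -105 mm from 142 mm up (carriage down), the hook under it. The hook sinks 2 to 5 mm on its spring under the basket
- carriage (a joint): height of the carriage, which bears balance, hook and pointer, in m: 0 lowest, 0.045 highest, 0 to 0.005 at the start, when the hook's point passes 6 to 11 mm below the handle bar of the standing basket. Driven only by the handwheel, 12 mm a turn. The hook meets the bar at about 0.021; the pointer is level with the long mark at 0.034
- pointer (a point): tip of the small dark pointer on the carriage, beside the scale strip; z up
- long_mark (a point): the one long line across the upright aluminium scale strip (26 mm long, 2 mm thick; all other lines are 11 mm or shorter, 5 mm apart), on the side of the stand that faces away from the robot; 222 mm above the bench
- wheel_axis (a point): point on the handwheel's vertical axis at the mid-height of its crank grip, 314 mm above the bench; axes as stand. The wheel lies level on top of the stand, 124 mm over its rim, upper side 288 mm above the bench. Clockwise as seen from above raises the carriage; it takes about 2 N at the grip and stays where it is left
- grip_mid (a point): middle of the upright black crank grip on the handwheel, 20 mm diameter, from 289 to 335 mm above the bench, 46 mm from the wheel's axis; the grip revolves freely on its own pin
- bottle_mid (a point): centre of a black oil bottle, 66 mm diameter, 190 mm high; leave it alone
- wrench: steel wrench 200 mm long lying on the bench along its x axis; leave it alone
- mug_mid (a point): centre of a white coffee mug, 80 mm diameter, 90 mm high; leave it alone
- screwdriver: screwdriver 190 mm long lying on the bench along its x axis; leave it alone
Mind the look-alikes: they are no part of the job. Leave any blue look-alike of the part that bears basket_mid alone.

How it is judged:
On the way, in this order (a step that is already met when the one before it is completed fails the run):
1. the middle of the handle bar is over the hook, between its point and its shank (x of handle_bar in the frame of hook_seat between -0.016 and 0.016 m and y of handle_bar in the frame of hook_seat between -0.022 and 0.022 m and z of handle_bar in the frame of hook_seat above 0.004 m), for 0.2 s.
2. the hook bears the basket's weight and has lifted it off the bench (contact force between hook and basket above 2.5 N and height (world z) of basket_mid above 0.031 m), for 0.2 s.
At the end, for the whole second after the job is handed in: the pointer is level with the long mark within 3 mm, the basket hangs from the hook by the middle of its handle (within 22 mm), clear of the bench (4 mm or more), upright within 12 degrees and at rest (z of pointer in the frame of long_mark between -0.003 and 0.003 m and contact force between hook and basket above 2.5 N and height (world z) of basket_mid above 0.032 m and x of handle_bar in the frame of hook_seat between -0.016 and 0.016 m and y of handle_bar in the frame of hook_seat between -0.022 and 0.022 m and angle between basket_mid's own z axis and vertical below 0.22 rad and linear speed of basket below 0.04 m/s and angular speed of basket below 0.6 rad/s); the robot touches nothing.
It fails at once if the basket is tipped over (more than 35 degrees) (angle between basket_mid's own z axis and vertical above 0.61 rad).
It fails at once if a bystander is displaced by more than 25 mm (distance of any of bottle_mid, wrench, mug_mid, screwdriver from where it was at the start of the episode above 0.025 m).
It also fails if it takes over 72 s, if anything falls off the work surface, if the arm or the gripper's body presses on something with over 40 N, if the wrist force passes 120 N, or if a joint passes its speed limit or range.

## Working session

There is one attempt and no reset: what is moved stays moved. The work goes in short steps, Python scripts to look and compute and a tool call to move; the robot and the scene stay as the last step left them, time stands still between calls to the robot, and variables do not carry over. Pictures are saved under pics/ and viewed, at most 10 in all, crops included, and the job is handed in when it is done.

Besides the shell and the picture viewer there is one more tool, called after "Call:" as name(argument=value, ...) on one line, values as JSON. step_arm: Moves the arm, as the interface text tells. Its arguments: {"type":"object","properties":{"steps":{"type":"array","items":{"type":"number"}},"force":{"type":"number"}},"required":["steps"]}

```bash
mkdir -p pics
cat > h.py <<'E'
import numpy as np, cv2
from station import readout, snapshot, arm, nets
def save(p,n): cv2.imwrite(f'pics/{n}.png',p['image'][:,:,::-1])
def world(p,c): return np.array(p['R']).T@(np.array(c)-np.array(p['t']))
def ray(p,u,v,z):
    K=np.array([[p['fx'],0,p['cx']],[0,p['fy'],p['cy']],[0,0,1.]])
    q=cv2.undistortPoints(np.array([[[u,v]]],float),K,np.array(p['D']))[0,0]
    R=np.array(p['R']);o=-R.T@np.array(p['t']);d=R.T@np.array([q[0],q[1],1])
    return o+d*(z-o[2])/d[2]
def pix(p,X):
    K=np.array([[p['fx'],0,p['cx']],[0,p['fy'],p['cy']],[0,0,1.]])
    return cv2.projectPoints(np.array(X,float).reshape(-1,3),cv2.Rodrigues(np.array(p['R']))[0],np.array(p['t'],float),K,np.array(p['D']))[0][:,0]
E
python3 - <<'E'
from h import *
np.set_printoptions(precision=3,suppress=True)
for n in('scene','top'):
    p=snapshot(n);save(p,n+'0')
    print(n,'cam',-np.array(p['R']).T@np.array(p['t']))
    for q in('basket_mid','handle_bar','hook_seat','stand','pointer','long_mark','grip_mid','wheel_axis','bottle_mid','wrench','mug_mid','screwdriver'):
        try:
            for r in nets.recognise(p,q)[:3]:
                X=world(p,r['location']);print(q,round(r['confidence'],2),X,pix(p,X)[0])
        except Exception as e: print(q,e)
s=readout.state();print(s['time_s'],s['ee_pos'],s['orientation'],s['width'],arm.finger_overhang)
E
```

```text
scene cam [1.181 0.528 0.928]
basket_mid 0.94 [ 0.52  -0.091  0.022] [298.478 239.006]
basket_mid 0.81 [ 0.471 -0.29   0.022] [261.807 202.593]
basket_mid 0.69 [0.519 0.14  0.201] [368.372 229.461]
handle_bar 0.95 [ 0.518 -0.094  0.023] [298.264 237.786]
handle_bar 0.91 [ 0.474 -0.289  0.02 ] [261.528 203.699]
handle_bar 0.51 [0.532 0.223 0.199] [394.735 249.029]
stand 0.61 [0.534 0.221 0.202] [393.87  248.174]
pointer 0.84 [0.519 0.141 0.2  ] [368.7   230.073]
pointer 0.64 [0.51  0.099 0.112] [354.576 245.359]
long_mark 0.74 [0.522 0.14  0.201] [367.52  230.263]
long_mark 0.56 [0.535 0.222 0.2  ] [393.652 249.385]
grip_mid 0.46 [0.567 0.201 0.314] [383.805 215.828]
wheel_axis 0.71 [0.536 0.221 0.203] [393.222 248.396]
bottle_mid 0.89 [0.669 0.411 0.115] [430.193 354.642]
bottle_mid 0.15 [0.462 0.39  0.059] [460.179 303.75 ]
wrench 0.91 [ 0.768 -0.015  0.007] [257.178 308.948]
wrench 0.58 [0.508 0.096 0.113] [354.241 244.169]
mug_mid 0.74 [0.463 0.391 0.057] [460.447 304.578]
screwdriver 0.65 [0.733 0.181 0.024] [324.971 338.546]
screwdriver 0.57 [0.461 0.391 0.056] [460.399 304.188]
[... 480 characters left out ...]
.51  0.199 0.271] [257.833 291.759]
grip_mid 0.54 [ 0.769 -0.022  0.01 ] [371.678 190.918]
grip_mid 0.16 [0.512 0.2   0.271] [257.608 291.032]
wheel_axis 0.64 [0.513 0.2   0.271] [257.515 290.143]
wheel_axis 0.46 [ 0.514 -0.099  0.019] [405.762 298.419]
bottle_mid 0.97 [0.644 0.393 0.123] [182.067 231.951]
wrench 0.84 [ 0.767 -0.021  0.008] [371.174 191.811]
wrench 0.32 [0.565 0.193 0.329] [257.095 257.65 ]
mug_mid 0.96 [0.444 0.393 0.036] [189.292 325.37 ]
mug_mid 0.71 [0.513 0.136 0.202] [296.439 293.221]
screwdriver 0.87 [0.732 0.177 0.025] [287.502 203.788]
screwdriver 0.5 [0.566 0.191 0.33 ] [258.357 256.47 ]
1.3 [ 0.186 -0.571  0.239] [0.    0.988 0.157 0.   ] 0.08557442857460004 0.008
```

View pics/scene0.png

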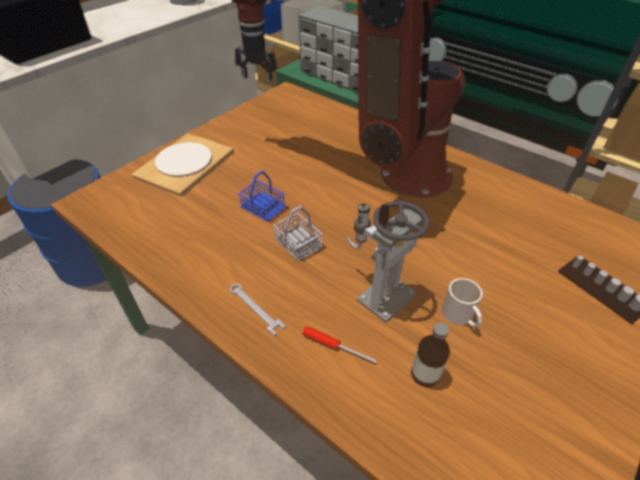

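View pics/top0.png

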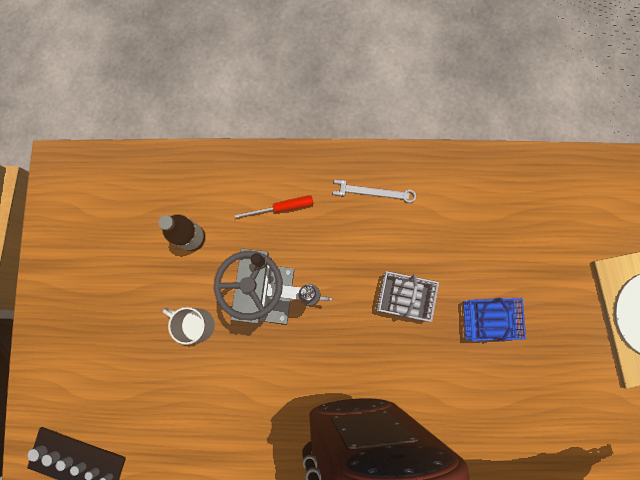

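The scene shows the grey basket at (298,237), the blue look-alike at (262,203) and the stand at (390,250). In the top view the basket is at (407,296), the hook tip at (330,299), the wheel centre near (248,286) and the grip near (258,261).

Run:
```python
from h import *
np.set_printoptions(precision=4,suppress=True)
p=snapshot('top')
a=cv2.resize(p['image'][235:340,205:445],None,fx=3.3,fy=3.3,interpolation=cv2.INTER_CUBIC)
q=snapshot('scene'); b=cv2.resize(q['image'][190:320,265:445],None,fx=4.4,fy=4.4,interpolation=cv2.INTER_CUBIC)
cv2.imwrite('pics/c1.png',a[:,:,::-1]);cv2.imwrite('pics/c2.png',b[:,:,::-1])
# wheel: 
for n,pp in(('top',p),('scene',q)):
  for k in('basket_mid','stand','grip_mid','hook_seat','screwdriver','wrench'):
    for r in nets.regions_of(pp,k)[:3]:
      m=r['pixels'];v,u=np.nonzero(m);print(n,k,round(r['confidence'],2),m.sum(),u.min(),u.max(),v.min(),v.max(),cv2.minAreaRect(np.c_[u,v].astype(np.float32)))
```

```text
top basket_mid 0.91 2356 377 437 271 321 ((407.576904296875, 295.1153564453125), (56.87368392944336, 44.32224655151367), 11.309932708740234)
top basket_mid 0.9 2497 463 525 298 341 ((494.0252990722656, 319.9046936035156), (43.47766876220703, 60.07029342651367), 86.42366790771484)
top basket_mid 0.69 6 323 327 298 299 ((325.0999755859375, 298.20001220703125), (4.110960960388184, 0.9486832022666931), 18.434947967529297)
top stand 0.79 4718 213 331 250 322 ((272.0, 286.0), (72.0, 118.0), 90.0)
top hook_seat 0.6 33 321 330 297 300 ((325.5, 298.5), (3.0, 9.0), 90.0)
top screwdriver 0.79 534 235 312 195 216 ((273.48077392578125, 207.40383911132812), (10.78638744354248, 78.83869171142578), 78.69007110595703)
top screwdriver 0.51 2306 377 437 272 322 ((408.0926513671875, 295.234130859375), (56.71253967285156, 44.839229583740234), 12.094758033752441)
top screwdriver 0.51 4892 213 331 249 323 ((264.485107421875, 295.77813720703125), (109.66143798828125, 77.54959106445312), 37.34934997558594)
top wrench 0.74 599 333 410 180 201 ((372.0204772949219, 190.2745819091797), (77.5891342163086, 15.2100
[... 465 characters left out ...]
283 333 ((256.25, 307.25), (65.76092529296875, 14.142135620117188), 45.0)
scene grip_mid 0.71 141 380 388 205 223 ((384.0, 214.0), (18.0, 8.0), 90.0)
scene grip_mid 0.43 1164 348 416 203 268 ((379.1029357910156, 237.33822631835938), (69.25694274902344, 43.2568244934082), 32.47119140625)
scene hook_seat 0.4 55 349 362 240 248 ((354.96331787109375, 244.2890167236328), (13.888481140136719, 5.363827228546143), 16.699243545532227)
scene screwdriver 0.61 547 302 375 326 362 ((338.7950744628906, 345.44390869140625), (78.78294372558594, 11.73362922668457), 24.77513885498047)
scene wrench 0.94 511 230 284 284 334 ((256.50006103515625, 307.5000305175781), (66.46803283691406, 14.142132759094238), 45.0)
```

View pics/c1.png

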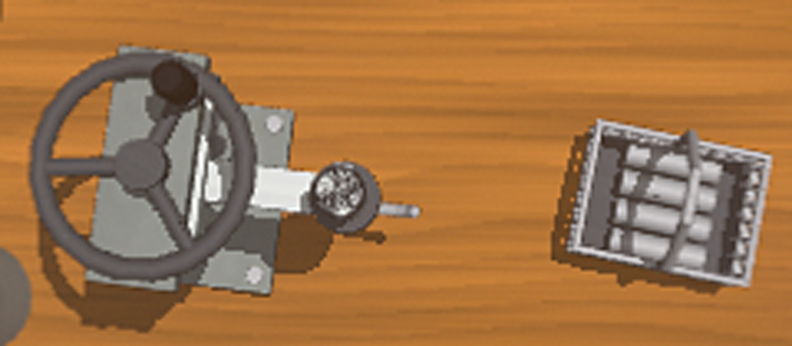

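View pics/c2.png

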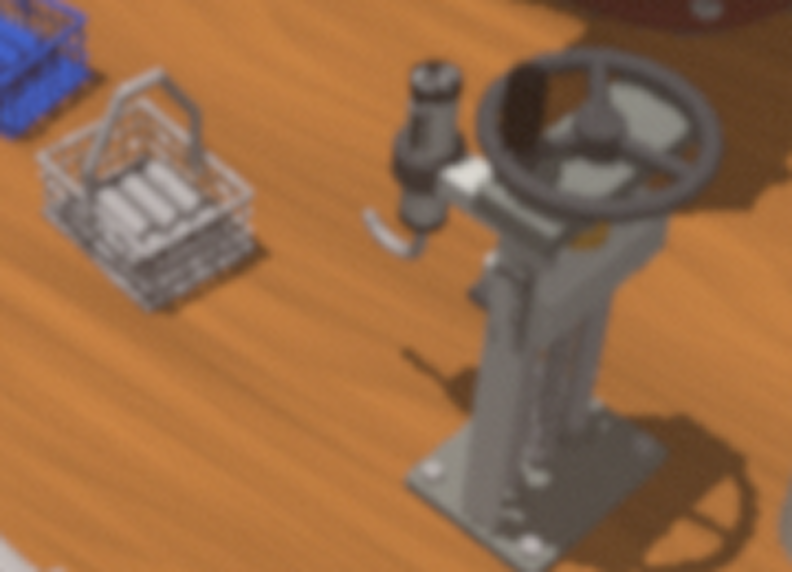

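Crop 1 shows the basket rim corners (600,120), (772,155), (748,287) and (572,250). It also shows the foot-plate edge (293,108)-(270,294), the wheel centre (143,167), the grip top (175,82) and the hook tip (418,212).

Run:
```python
from h import *
from scipy.optimize import least_squares
np.set_printoptions(precision=4,suppress=True)
p=snapshot('top');q=snapshot('scene')
f=lambda U,V:(205+U/3.3-.35,235+V/3.3-.35)
g=lambda U,V:(265+U/4.4-.4,190+V/4.4-.4)
def T(x,y,a,P):
    P=np.array(P,float);c,s=np.cos(a),np.sin(a)
    return np.c_[x+c*P[:,0]-s*P[:,1],y+s*P[:,0]+c*P[:,1],P[:,2]]
def fit(mt,it,ms,is_,x0):
    it=np.array([f(*i) for i in it]);is_=np.array([g(*i) for i in is_]).reshape(-1,2)
    def e(x):
        r=(pix(p,T(*x,mt))-it).ravel()
        if len(ms): r=np.r_[r,(pix(q,T(*x,ms))-is_).ravel()]
        return r
    s=least_squares(e,x0,loss='soft_l1');print(s.x,np.degrees(s.x[2]),'res',s.fun.round(1));return s.x
print('rim pts',[ray(p,*f(*i),.055)[:2] for i in [(600,120),(772,155),(748,287),(572,250)]])
# basket x axis toward +y world
b=fit([(.06,-.045,.055),(-.06,-.045,.055),(-.06,.045,.055),(.06,.045,.055)],[(600,120),(772,155),(748,287),(572,250)],
 [(0,0,.132)],[(140,85)],(.517,-.1,1.5))
s=fit([(-.05,-.065,.012),(-.05,.065,.012),(0,0,.288),(-.149,0,.119)],[(293,108),(270,294),(143,167),(420,212)],
 [(-.05,.065,.012),(-.05,-.065,.012),(.05,-.065,.012),(0,0,.288)][1:2]+[(0,0,.29)],[(520,570),(598,128)],(.512,.22,1.5))
print('only top'); b1=fit([(.06,-.045,.055),(-.06,-.045,.055),(-.06,.045,.055),(.06,.045,.055)],[(600,120),(772,155),(748,287),(572,250)],[],[],(.517,-.1,1.5))
hb=T(*b,[(0,0,0)])[0,:2];hk=T(*s,[(-.125,0,0)])[0,:2]
c,sn=np.cos(s[2]),np.sin(s[2]);d=hb-hk
print('handle',hb,'hook',hk,'handle in hook frame',c*d[0]+sn*d[1],-sn*d[0]+c*d[1])
G=ray(p,*f(175,82),.335);print('grip top',G,'r',np.linalg.norm(G[:2]-s[:2]))
print('tip',ray(p,*f(420,212),.119),'balance top',ray(p,*f(340,190),.26))
```

```text
rim pts [array([ 0.5725, -0.0519]), array([ 0.5501, -0.1679]), array([ 0.4617, -0.1504]), array([ 0.4849, -0.033 ])]
[ 0.5171 -0.1004  1.3746] 78.75794815728267 res [-0.7 -0.2  0.1  0.3  0.   0.2 -0.1  0.1 -1.2 -0.1]
[0.5213 0.2171 1.4779] 84.67578444778304 res [ -0.5   0.6  -0.1   0.1  -1.4  -0.4  -0.2  -0.6 -27.3 -21.2  -0.2  -2.5]
only top
[ 0.5173 -0.1007  1.3743] 78.7396176039294 res [-0.5 -0.3  0.2  0.2  0.2  0.1  0.1  0. ]
handle [ 0.5171 -0.1004] hook [0.5097 0.0927] handle in hook frame -0.1915763366927294 -0.02528068851452477
grip top [0.5607 0.1912 0.335 ] r 0.04716922247472556
tip [0.5062 0.0684 0.119 ] balance top [0.5115 0.1109 0.26  ]
```

Run:
```python
from h import *
from scipy.optimize import least_squares
np.set_printoptions(precision=4,suppress=True)
p=snapshot('top');q=snapshot('scene')
f=lambda U,V:(205+U/3.3-.35,235+V/3.3-.35)
g=lambda U,V:(265+U/4.4-.4,190+V/4.4-.4)
M=np.array([(-.05,-.065,.012),(-.05,.065,.012),(0,0,.288),(-.149,0,.119)]);I=np.array([f(*i) for i in[(293,108),(270,294),(143,167),(420,212)]])
N=np.array([(-.05,-.065,.012),(.05,-.065,.012),(.05,.065,.012),(0,0,.288),(-.149,0,.119)]);J=np.array([g(*i) for i in[(407,480),(535,575),(667,452),(598,125),(368,212)]])
def T(x,y,a,P):
    c,s=np.cos(a),np.sin(a);return np.c_[x+c*P[:,0]-s*P[:,1],y+s*P[:,0]+c*P[:,1],P[:,2]]
e=lambda x:np.r_[(pix(p,T(*x,M))-I).ravel(),(pix(q,T(*x,N))-J).ravel()]
s=least_squares(e,(.512,.22,1.48),loss='soft_l1');x=s.x;print(x,np.degrees(x[2]),s.fun.round(1))
hk=T(*x,np.array([[-.125,0,0]]))[0,:2];d=np.array([.5172,-.1006])-hk;c,sn=np.cos(x[2]),np.sin(x[2])
print('hook',hk,'handle rel',c*d[0]+sn*d[1],-sn*d[0]+c*d[1])
st=readout.state();from scipy.spatial.transform import Rotation as R
w=st['orientation'];print(R.from_quat(w[1:]+w[:1] if isinstance(w,list) else np.r_[w[1:],w[0]]).as_matrix())
```

```text
[0.5212 0.2176 1.4734] 84.41710055043376 [-0.6  0.7 -0.4  0.3 -1.7 -0.4 -0.4 -0.2 -1.5 -0.8 -0.8  0.2  0.2 -0.8
 -0.1 -1.  -1.8 -0.1]
hook [0.509  0.0932] handle rel -0.19210505576803943 -0.027018095911676046
[[ 0.9509  0.3096  0.    ]
 [ 0.3096 -0.9509 -0.0001]
 [-0.      0.0001 -1.    ]]
```

Call:
step_arm(steps=[0.5, 0.042, -0.027, 0, 0, 0.5, 0.042, -0.027, 0, 0, 0.5, 0.042, -0.027, 0, 0, 0.5, 0.042, -0.027, 0, 0, 0.5, 0.042, -0.027, 0, 0, 0.5, 0.042, -0.027, 0, 0, 0.5, 0.042, -0.027, 0, 0, 0.5, 0.042, -0.027, 0, 0, 0.5, 0.042, -0.027, 0, 0, 0.5, 0.042, -0.027, 0, 0, 0.5, 0, 0, 0, -10, 0.5, 0, 0, 0, -10])

```text
time_s: 3.7
ee_pos: [0.5019, -0.183, 0.2393]
orientation: [0.0, 0.944, 0.329, -0.0]
force: [0.7, -0.7, 0.2]
width: 0.0429
gripper_force: 0.0
```

Call:
step_arm(steps=[0.5, 0, 0, 0, -10, 0.5, 0, 0, 0, -10, 0.5, 0, 0, 0, -10, 0.5, 0, 0, 0, -10.7, 0.5, 0, 0, 0, 0, 0.5, 0, 0, 0, 0])

```text
time_s: 4.45
ee_pos: [0.5016, -0.1838, 0.2393]
orientation: [0.0, 0.774, 0.633, -0.0]
force: [0.1, 0.4, -0.5]
width: 0.0428
gripper_force: 0.0
```

Call:
step_arm(steps=[0.5, -0.003, 0, 0.05, 0, 0.5, 0, 0, 0.05, 0, 0.5, 0, 0, 0.05, 0, 0.5, 0, 0, 0.045, 0, 0.5, 0, 0, 0.022, 0, 0.5, 0, 0, 0, 0, 0.5, 0.005, 0, 0, 0, 0.5, 0.005, 0, 0, 0, 0.5, 0.005, 0, 0, 0, 0.5, 0, 0, 0, 0])

```text
time_s: 5.7
ee_pos: [0.5042, -0.1717, 0.0227]
orientation: [0.0, 0.773, 0.634, 0.0]
force: [-0.1, -0.0, 0.9]
width: 0.0429
gripper_force: 0.0
```

Run:
```python
from h import *
p=snapshot('top')
a=cv2.resize(p['image'][235:355,205:445],None,fx=3.3,fy=3.3,interpolation=cv2.INTER_CUBIC)
cv2.imwrite('pics/c3.png',a[:,:,::-1])
for r in nets.regions_of(p,'basket_mid')[:3]:
    m=r['pixels'];v,u=np.nonzero(m);print(r['confidence'],m.sum(),u.min(),u.max(),v.min(),v.max())
```

```text
0.7 2318 377 437 271 321
```

View pics/c3.png

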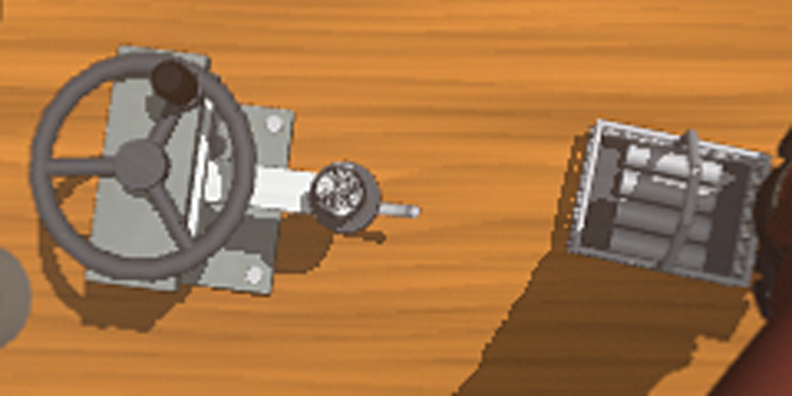

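The basket hasn't moved and the gripper sits right behind its rear wall. Next I push.

Call:
step_arm(steps=[0.5, 0.0098, -0.002, 0, -1, 0.5, 0.0098, -0.0018, 0, -1, 0.5, 0.0098, -0.0016, 0, -1, 0.5, 0.0099, -0.0015, 0, -1, 0.5, 0.0099, -0.0013, 0, -1, 0.5, 0.0099, -0.0011, 0, -0.9, 0.5, 0.01, -0.001, 0, 0, 0.5, 0.01, -0.001, 0, 0, 0.5, 0.01, -0.001, 0, 0, 0.5, 0.01, -0.001, 0, 0, 0.5, 0.01, -0.001, 0, 0, 0.5, 0.005, -0.0005, 0, 0])

```text
time_s: 7.3
ee_pos: [0.5034, -0.0564, 0.0225]
orientation: [0.0, 0.739, 0.674, -0.0]
force: [-0.7, -6.1, 3.1]
width: 0.0428
gripper_force: 2.8
```

Run:
```python
from h import *
p=snapshot('top')
a=cv2.resize(p['image'][235:355,205:445],None,fx=3.3,fy=3.3,interpolation=cv2.INTER_CUBIC)
cv2.imwrite('pics/c4.png',a[:,:,::-1])
```

```text
(no output)
```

View pics/c4.png

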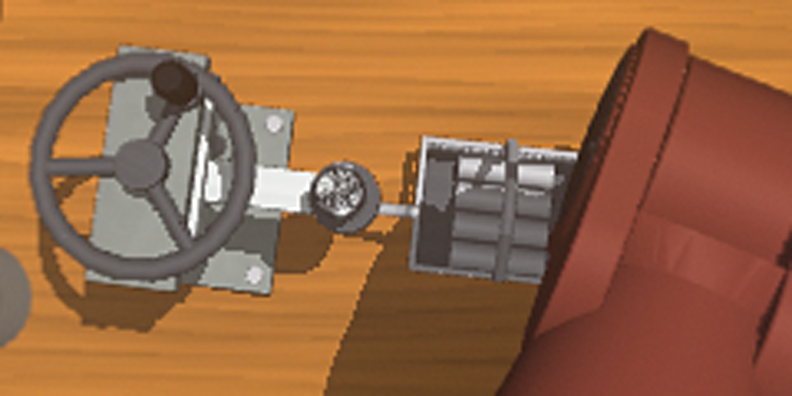

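The basket now stands near the hook, with its front rim corners at crop (423,137) and (411,268) and its handle at (510,212).

Run:
```python
from h import *
np.set_printoptions(precision=4,suppress=True)
p=snapshot('top');f=lambda U,V:(205+U/3.3-.35,235+V/3.3-.35)
A=ray(p,*f(423,137),.055)[:2];B=ray(p,*f(411,268),.055)[:2]
d=(A-B)/np.linalg.norm(A-B);n=np.array([-d[1],d[0]]);print(A,B,np.linalg.norm(A-B),'heading',np.degrees(np.arctan2(n[1],n[0])))
h=np.radians(84.4);n=np.array([np.cos(h),np.sin(h)]);c=(A+B)/2-.06*n;print('basket',c)
D=c-[.509,.0932];print('rel',D@n,D@[-n[1],n[0]])
# handle bar ends
for U,V in((510,145),(508,275),(510,212)):print(ray(p,*f(U,V),.085),ray(p,*f(U,V),.132))
```

```text
[0.5595 0.0677] [0.4714 0.0746] 0.08832244899489103 heading 85.51306283354697
basket [0.5096 0.0115]
rel -0.08129436596491842 -0.008581979387228015
[0.5523 0.0103 0.085 ] [0.5482 0.0124 0.132 ]
[0.4676 0.0111 0.085 ] [0.4674 0.0132 0.132 ]
[0.5084 0.01   0.085 ] [0.5064 0.0122 0.132 ]
```

Call:
step_arm(steps=[0.5, 0.01, -0.001, 0, 0, 0.5, 0.01, -0.001, 0, 0, 0.5, 0.01, -0.001, 0, 0, 0.5, 0.01, -0.001, 0, 0, 0.5, 0.01, -0.001, 0, 0, 0.5, 0.01, -0.001, 0, 0, 0.5, 0.008, -0.0008, 0, 0, 0.5, 0.004, -0.0004, 0, 0, 0.5, 0.002, 0, 0, 0, 0.5, 0, 0, 0, 0])

```text
time_s: 8.65
ee_pos: [0.503, 0.0175, 0.0223]
orientation: [-0.0, 0.739, 0.673, -0.0]
force: [-1.2, -3.8, 4.4]
width: 0.043
gripper_force: 1.6
```

Run:
```python
from h import *
p=snapshot('top');a=cv2.resize(p['image'][265:325,250:370],None,fx=6.6,fy=6.6,interpolation=cv2.INTER_CUBIC)
q=snapshot('scene');b=cv2.resize(q['image'][190:290,300:440],None,fx=5.6,fy=5.6,interpolation=cv2.INTER_CUBIC)
b=b[:,:784];a=a[:,:784]
o=np.vstack([a,b]);print(o.shape);o=cv2.resize(o,None,fx=.62,fy=.62,interpolation=cv2.INTER_AREA);cv2.imwrite('pics/c5.png',o[:,:,::-1]);print(o.shape)
```

```text
(956, 784, 3)
(593, 486, 3)
```

View pics/c5.png

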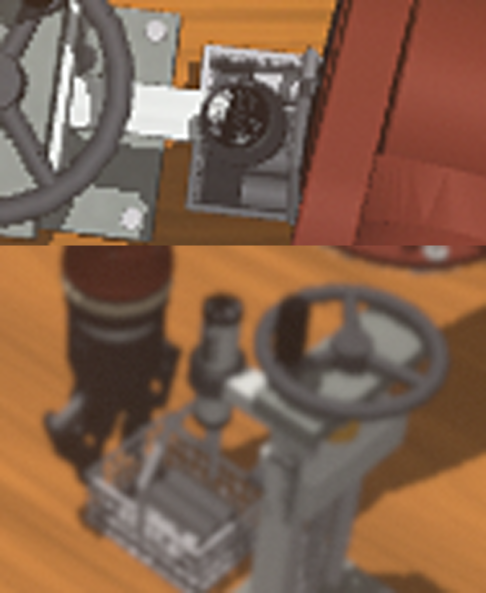

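The top half shows the basket front rim corners at (207,46) and (190,205), with the handle's near leg at (310,65). The bar lies close to the balance.

Run:
```python
from h import *
np.set_printoptions(precision=4,suppress=True)
p=snapshot('top');q=snapshot('scene');f=lambda U,V:(250+U/4.092-.4,265+V/4.092-.4)
A=ray(p,*f(207,46),.055)[:2];B=ray(p,*f(190,208),.055)[:2]
d=(A-B)/np.linalg.norm(A-B);n=np.array([-d[1],d[0]]);print(A,B,np.linalg.norm(A-B),'heading',np.degrees(np.arctan2(n[1],n[0])))
h=np.radians(84.6);n=np.array([np.cos(h),np.sin(h)]);c=(A+B)/2-.06*n;print('basket',c)
D=c-[.509,.0932];print('rel',D@n,D@[-n[1],n[0]])
b=lambda U,V:((U/.62)/5.6+300,((V-150*0-245.5)/.62)/5.6+190)
# predicted scene composite positions of handle bar & hook
def comp(X): u,v=pix(q,X)[0];return (u-300)*5.6*.62,(v-190)*5.6*.62+245.5
s=np.array([-n[1],n[0]])
for nm,X in(('bar+',[*(c+.015*s),.132]),('bar-',[*(c-.015*s),.132]),('sh-',[*(c-.043*s),.085]),('sh+',[*(c+.043*s),.085]),('leg-rim',[*(c-.043*s),.055]),('hooktip',[*(np.array([.509,.0932])-.02*n),.117])):print(nm,comp(X))
b4=snapshot('scene')['image'];cv2.imwrite('pics/c6.png',cv2.resize(b4[215:275,320:400],None,fx=9,fy=9,interpolation=cv2.INTER_LANCZOS4)[:,:,::-1])
```

```text
[0.5593 0.1407] [0.4712 0.148 ] 0.08832195392721993 heading 85.26170918638365
basket [0.5096 0.0847]
rel -0.008445544811140236 -0.0014050936411257253
bar+ (np.float64(189.49704760121352), np.float64(400.049307633976))
bar- (np.float64(162.57004319333387), np.float64(420.15416423993736))
sh- (np.float64(134.5492244838547), np.float64(482.7854964300939))
sh+ (np.float64(209.6577200395082), np.float64(425.20129009050754))
leg-rim (np.float64(133.19162866493113), np.float64(509.1574840023835))
hooktip (np.float64(164.9092172988008), np.float64(415.55156338844745))
```

View pics/c6.png

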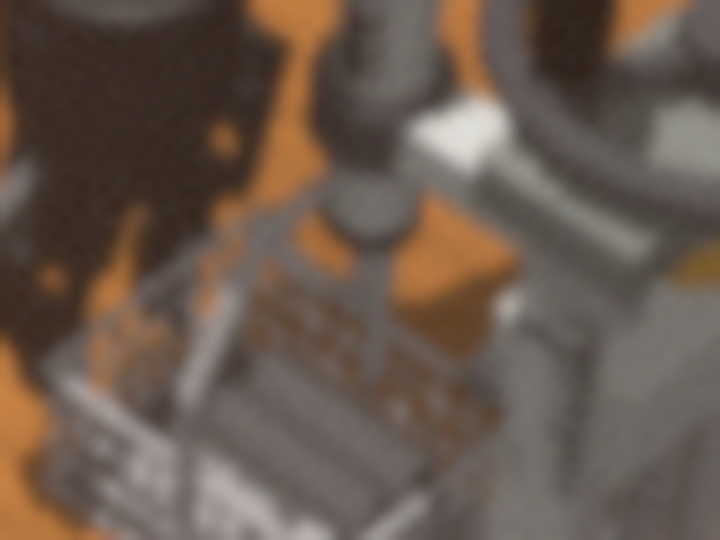

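Call:
step_arm(steps=[0.5, 0.003, -0.0002, 0, 0, 0.5, 0.003, -0.0002, 0, 0, 0.5, 0, 0, 0, 0, 0.5, -0.005, 0, 0, 0, 0.5, -0.015, 0, 0, 0, 0.5, -0.03, 0, 0, 0, 0.5, 0, 0, -0.06, 0, 0.5, 0, 0, -0.06, 0, 0.5, 0, 0, -0.06, 0, 0.5, 0, 0, -0.06, 0, 0.5, 0, 0, -0.06, 0, 0.5, 0, 0, -0.05, 0])

```text
time_s: 10.4
ee_pos: [0.4984, -0.027, 0.3745]
orientation: [0.0, 0.74, 0.673, 0.0]
force: [-0.0, -0.7, -0.7]
width: 0.0432
gripper_force: 0.0
```

Run:
```python
from h import *
from scipy.optimize import least_squares
np.set_printoptions(precision=4,suppress=True)
print(readout.state()['ee_pos'])
p=snapshot('top');a=cv2.resize(p['image'][245:325,205:350],None,fx=5.5,fy=5.5,interpolation=cv2.INTER_CUBIC);cv2.imwrite('pics/c7.png',a[:,:,::-1])
q=snapshot('scene')
for pp in(p,q):
  for r in nets.recognise(pp,'grip_mid')[:2]:print(r['confidence'],world(pp,r['location']))
  for k in('pointer','long_mark'):
    for r in nets.regions_of(pp,k)[:3]:
      v,u=np.nonzero(r['pixels']);print(k,r['confidence'],len(u),u.min(),u.max(),v.min(),v.max())
```

```text
[ 0.4984 -0.027   0.3745]
pointer 0.59 829 262 330 266 305
long_mark 0.91 4693 213 330 249 323
0.72 [0.5701 0.203  0.3169]
pointer 0.56 1008 354 416 204 267
long_mark 0.8 5253 348 429 201 322
```

View pics/c7.png

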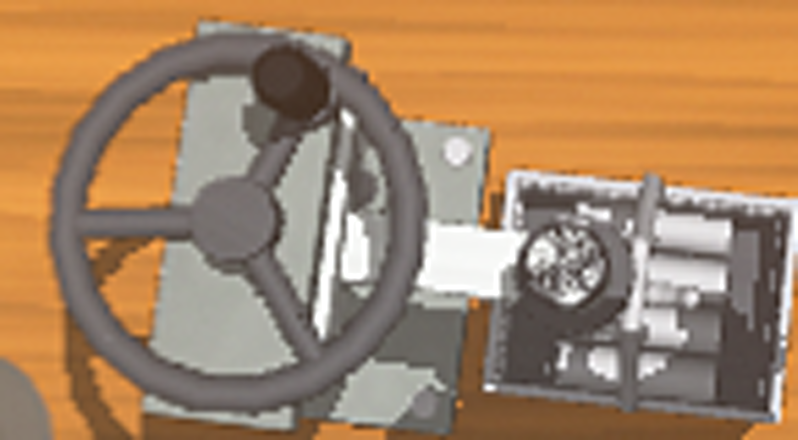

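The top crop shows basket rim corners (510,172), (797,198), (782,418) and (490,388), the hook tip past the bar at (693,297), the wheel centre at (238,222) and the grip top at (292,82).

Run:
```python
from h import *
from scipy.optimize import least_squares
np.set_printoptions(precision=4,suppress=True)
p=snapshot('top');f=lambda U,V:(205+U/5.5-.4,245+V/5.5-.4)
C=[ray(p,*f(*i),.055)[:2] for i in[(510,172),(797,198),(782,418),(490,388)]];c=np.mean(C,0)
n=(C[0]+C[3]-C[1]-C[2]);n/=np.linalg.norm(n);h=np.radians(84.4);m=np.array([np.cos(h),np.sin(h)])
D=c-[.509,.0932];print(c,'heading',np.degrees(np.arctan2(n[1],n[0])),'rel',D@m,D@[-m[1],m[0]])
tip=ray(p,*f(693,297),.118)[:2];D=c-tip;print('rel to tip-based seat',D@m-.024,D@[-m[1],m[0]])
w=ray(p,*f(238.5,222.5),.283);g=ray(p,*f(292,82),.335)
print('wheel',w,'grip',g,'r',np.linalg.norm((g-w)[:2]),'ang',np.degrees(np.arctan2(*(g-w)[1::-1])))
w=ray(p,*f(234,221),.29);print('hub',w)
```

```text
[0.5106 0.0916] heading 85.31169037104988 rel -0.0013946075976581753 -0.001785611354080109
rel to tip-based seat -0.003308517971558674 -0.001853086620521927
wheel [0.5213 0.2155 0.283 ] grip [0.5606 0.1911 0.335 ] r 0.046299294747380065 ang -31.77788704955549
hub [0.5213 0.2157 0.29  ]
```

Call:
step_arm(steps=[0.6, 0.0447, 0.0083, 0, 0, 0.6, 0.0447, 0.0083, 0, 0, 0.6, 0.0447, 0.0083, 0, 0, 0.6, 0.0447, 0.0083, 0, 0, 0.6, 0.0447, 0.0083, 0, 0, 0.6, 0, 0, 0, 0, 0.6, 0, 0, 0, 0])

```text
time_s: 11.72
ee_pos: [0.5605, 0.1921, 0.3716]
orientation: [-0.0, 0.739, 0.673, -0.001]
force: [-0.1, 0.1, 0.6]
width: 0.0517
gripper_force: 0.0
```

Call:
step_arm(steps=[0.6, 0, 0, 0.025, 0, 0.6, 0, 0, 0.025, 0, 0.6, 0, 0, 0.0155, 0, 0.6, 0, 0, 0, 0, 0, 0, 0, 0, 0, 0, 0, 0, 0, 0, 0, 0, 0, 0, 0, 0, 0, 0, 0, 0], force=30)

```text
time_s: 12.72
ee_pos: [0.5614, 0.1921, 0.308]
orientation: [0.001, 0.739, 0.673, 0.001]
force: [1.7, -1.7, 6.2]
width: 0.0194
gripper_force: 29.8
```

Run:
```python
import numpy as np
h=np.radians(84.6);tx=np.array([np.cos(h),np.sin(h)]);ty=np.array([np.sin(h),-np.cos(h)])
P=lambda k:.0461*np.array([np.cos(np.radians(-30.6-20*k)),np.sin(np.radians(-30.6-20*k))])
acc=np.zeros(2);o=[]
for k in range(1,19):
    d=P(k)-P(0);d=np.array([d@tx,d@ty]);s=np.round(d-acc,4);acc+=s;o.append(f'0, {s[0]:g}, {s[1]:g}, 0, 0')
for i in(0,6,12):print(', '.join(o[i:i+6]))
```

```text
0, -0.0131, -0.0092, 0, 0, 0, -0.0091, -0.0132, 0, 0, 0, -0.0041, -0.0155, 0, 0, 0, 0.0014, -0.0159, 0, 0, 0, 0.0069, -0.0145, 0, 0, 0, 0.0113, -0.0113, 0, 0
0, 0.0146, -0.0067, 0, 0, 0, 0.0159, -0.0013, 0, 0, 0, 0.0155, 0.0042, 0, 0, 0, 0.013, 0.0092, 0, 0, 0, 0.0092, 0.0132, 0, 0, 0, 0.0041, 0.0154, 0, 0
0, -0.0015, 0.016, 0, 0, 0, -0.0068, 0.0145, 0, 0, 0, -0.0114, 0.0112, 0, 0, 0, -0.0145, 0.0068, 0, 0, 0, -0.0159, 0.0013, 0, 0, 0, -0.0155, -0.0042, 0, 0
```

Call:
step_arm(steps=[0, -0.0131, -0.0092, 0, 0, 0, -0.0091, -0.0132, 0, 0, 0, -0.0041, -0.0155, 0, 0, 0, 0.0014, -0.0159, 0, 0, 0, 0.0069, -0.0145, 0, 0, 0, 0.0113, -0.0113, 0, 0])

```text
time_s: 13.48
ee_pos: [0.4801, 0.1922, 0.308]
orientation: [0.001, 0.74, 0.673, -0.001]
force: [1.6, -1.4, 6.2]
width: 0.019
gripper_force: 30.1
```

Call:
step_arm(steps=[0, 0.0146, -0.0067, 0, 0, 0, 0.0159, -0.0013, 0, 0, 0, 0.0155, 0.0042, 0, 0, 0, 0.013, 0.0092, 0, 0, 0, 0.0092, 0.0132, 0, 0, 0, 0.0041, 0.0154, 0, 0, 0, -0.0015, 0.016, 0, 0, 0, -0.0068, 0.0145, 0, 0, 0, -0.0114, 0.0112, 0, 0, 0, -0.0145, 0.0068, 0, 0, 0, -0.0159, 0.0013, 0, 0, 0, -0.0155, -0.0042, 0, 0])

```text
time_s: 14.98
ee_pos: [0.5619, 0.1926, 0.3079]
orientation: [0.0, 0.739, 0.673, 0.001]
force: [-0.4, 3.4, 9.7]
width: 0.0192
gripper_force: 31.1
```

Call:
step_arm(steps=[0, -0.0131, -0.0092, 0, 0, 0, -0.0091, -0.0132, 0, 0, 0, -0.0041, -0.0155, 0, 0, 0, 0.0014, -0.0159, 0, 0, 0, 0.0069, -0.0145, 0, 0, 0, 0.0113, -0.0113, 0, 0, 0, 0.0146, -0.0067, 0, 0, 0, 0.0159, -0.0013, 0, 0, 0, 0.0155, 0.0042, 0, 0, 0, 0.013, 0.0092, 0, 0, 0, 0.0092, 0.0132, 0, 0, 0, 0.0041, 0.0154, 0, 0])

```text
time_s: 16.48
ee_pos: [0.5227, 0.2601, 0.3079]
orientation: [0.003, 0.74, 0.673, -0.001]
force: [-2.8, -23.2, 13.3]
width: 0.019
gripper_force: 31.6
```

Call:
step_arm(steps=[0, -0.0015, 0.016, 0, 0, 0, -0.0068, 0.0145, 0, 0, 0, -0.0114, 0.0112, 0, 0, 0, -0.0145, 0.0068, 0, 0, 0, -0.0159, 0.0013, 0, 0, 0, -0.0155, -0.0042, 0, 0, 0, -0.0131, -0.0092, 0, 0, 0, -0.0091, -0.0132, 0, 0, 0, -0.0041, -0.0155, 0, 0, 0, 0.0014, -0.0159, 0, 0, 0, 0, 0, 0, 0, 0, 0, 0, 0, 0])

```text
time_s: 17.98
ee_pos: [0.5046, 0.1709, 0.308]
orientation: [0.002, 0.74, 0.673, -0.001]
force: [-6.6, -13.7, 12.3]
width: 0.019
gripper_force: 31.7
```

Run:
```python
from h import *
np.set_printoptions(precision=4,suppress=True)
q=snapshot('scene')
x=np.array([.5213,.2157]);h=np.radians(84.4)
for X in([.55,.16,.222],[.58,.16,.222],[.58,.2157,.222]):print(pix(q,X))
im=q['image'][195:270,335:435];cv2.imwrite('pics/c8.png',cv2.resize(im,None,fx=8,fy=8,interpolation=cv2.INTER_LANCZOS4)[:,:,::-1])
```

```text
[[368.6374 233.9411]]
[[361.0812 241.0549]]
[[381.5227 252.4215]]
```

View pics/c8.png

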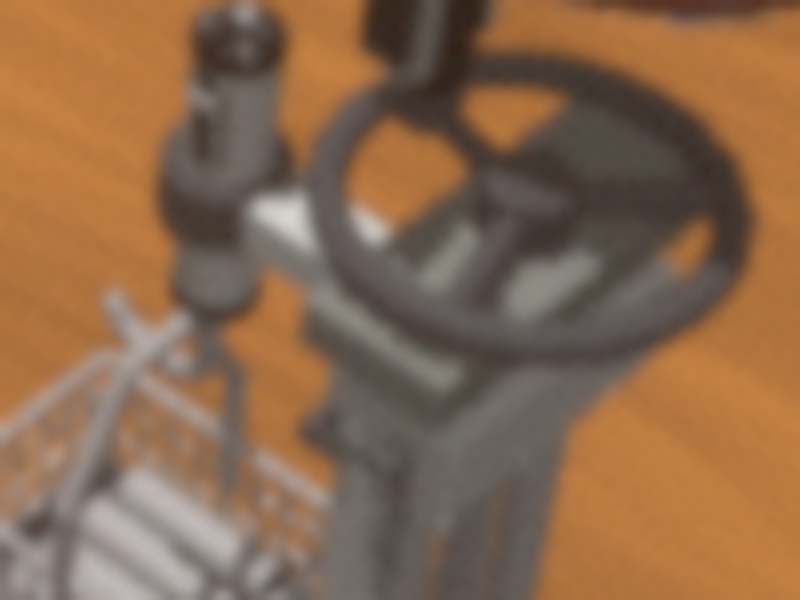

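The hook now carries the handle bar. The dark pointer sits at crop (325,425), about image (375.6,248), up from (374,256) before cranking. I've used all my picture views, so I'll refine numerically.

Run:
```python
from h import *
np.set_printoptions(precision=4,suppress=True,linewidth=200)
q=snapshot('scene');g1=cv2.cvtColor(q['image'],cv2.COLOR_RGB2GRAY);g0=cv2.imread('pics/scene0.png',0)
for g in(g0,g1):
    print('cols 368-388')
    for v in range(240,264):print(v,g[v,368:389])
h=np.radians(84.4);n=np.array([np.cos(h),np.sin(h)]);s=np.array([-n[1],n[0]]);o=np.array([.5213,.2165])
for xx in(-.05,-.03,-.01):
  for yy in(-.03,-.045,-.06):print(xx,yy,[pix(q,[*(o+xx*n+yy*s),z])[0].round(1) for z in(.188,.222)])
# balance displacement by template match, carriage travel check
b=[(-.105,0,.26),(-.105,0,.26+.0267),(-.105,0,.26+.0317)]
print([pix(q,[*(o+a*n+c*s),z])[0] for a,c,z in b])
t=g0[203:223,356:372];r=cv2.matchTemplate(g1,t,cv2.TM_CCOEFF_NORMED);print(cv2.minMaxLoc(r)[1::2],'from (356,203)')
```

```text
cols 368-388
240 [125 127 130 128 122 117 111 103  95  87  81  78  77  82  86  93 104 114 121 124 120]
241 [122 124 126 127 127 125 121 114 105  99  87  82  78  79  80  81  88  97 111 121 126]
242 [121 122 124 124 125 127 128 123 115 111 100  88  82  80  79  79  80  85  91 104 114]
243 [124 123 121 121 123 126 126 126 124 118 107  96  89  85  80  79  79  80  83  89  97]
244 [126 123 123 122 122 122 121 124 126 121 108  99  95  91  84  81  79  80  80  81  86]
245 [127 126 123 123 123 121 122 122 123 119 107  98  96  94  91  87  84  80  78  77  79]
246 [129 128 126 125 125 124 122 124 128 123 110 101  99  97  95  93  88  85  83  80  79]
247 [126 128 128 127 129 126 129 137 145 134 117 105 100  98  95  94  94  91  89  83  80]
248 [124 125 126 127 128 131 135 152 160 144 121 108 101  96  95  96  93  94  93  91  85]
249 [123 124 123 127 124 126 133 148 157 135 113 106 101  94  94  90  91  91  95  92  88]
250 [125 125 124 125 125 124 125 132 132 113  98  97  97  94  92  87  86  88  91  92  95]
251 [126 124 126 124 124 121 118 117 112  97  88  88  89  92  92  91  85  84  86  94 100]
252 [12
[... 3215 characters left out ...]
0  82  79  82  91  96  94  95]
-0.05 -0.03 [array([369.7, 244.1]), array([370.9, 233.8])]
-0.05 -0.045 [array([365.5, 247.3]), array([366.7, 237. ])]
-0.05 -0.06 [array([361.3, 250.6]), array([362.4, 240.3])]
-0.03 -0.03 [array([376.2, 248.4]), array([377.6, 238.1])]
-0.03 -0.045 [array([372. , 251.7]), array([373.4, 241.4])]
-0.03 -0.06 [array([367.8, 255. ]), array([369.1, 244.8])]
-0.01 -0.03 [array([382.8, 252.8]), array([384.4, 242.6])]
-0.01 -0.045 [array([378.7, 256.1]), array([380.2, 245.9])]
-0.01 -0.06 [array([374.5, 259.5]), array([375.9, 249.3])]
[array([362.6774, 204.3138]), array([363.5282, 195.4769]), array([363.691 , 193.7849])]
(0.7910243272781372, (357, 195)) from (356,203)
```

Run:
```python
from h import *
from scipy.optimize import least_squares
np.set_printoptions(precision=4,suppress=True,linewidth=220)
p=snapshot('top');q=snapshot('scene')
h=np.radians(84.4);n=np.array([np.cos(h),np.sin(h)]);s=np.array([-n[1],n[0]]);o=np.array([.5213,.2165])
def st(X): d=X[:2]-o;return np.array([d@n,d@s])
g=cv2.cvtColor(p['image'],cv2.COLOR_RGB2GRAY);g0=cv2.imread('pics/top0.png',0)
print('top before cols 260-280');[print(v,g0[v,260:281]) for v in range(262,290)]
print('top now');[print(v,g[v,260:281]) for v in range(262,290)]
print('blob',st(ray(p,270.8,278.6,.19)),st(ray(p,270.8,278.6,.22)))
for u,v in((377.5,250.7),(384,255),(373,257.2),(374,248.6)):print((u,v),[st(ray(q,u,v,z)) for z in(.19,.215,.222)])
# hook tip triangulation (before)
def tri(a,b):
    r=least_squares(lambda X:np.r_[pix(p,X)[0]-a,pix(q,X)[0]-b],[.507,.07,.12]);return r.x,r.fun
print(tri((205+418/3.3-.35,235+212/3.3-.35),(265+368/4.4-.4,190+212/4.4-.4)))
```

```text
top before cols 260-280
262 [ 43  43  44  42  43 103  74  84  91  96  99  97  92  81 102 129 130 130 130 129 129]
263 [ 43  45  44  42  48  91  59  74  82  87  95  99  98  89  80  94 130 130 129 130 130]
264 [ 43  45  42  42  61  63  53  91  70  79  88  97  99  95  85  73 137 135 134 134 135]
265 [ 42  41  42  95  76  59  50 184 132  71  81  91  97  99  91  82 106 140 138 139 138]
266 [ 49  49  95  81  55  63  48 191 237 123  75  84  94  99  98  89  80  95 117 131 112]
267 [ 55  68  54  62  78  97  61 131 244 127  66  79  89  96  99  96  86  73 149 152 146]
268 [ 54  69  75 144 148  96  76 120 149 111  66  73  84  92  98 100  75  79 113 152 150]
269 [113 146 147 152 150  78  73 123 122  79  90  73  75  85  94 100  95  89  81 104 148]
270 [145 150 150 151 152  71  73 125 120  71  92  88  66  78  88  97  99  94  85  73 150]
271 [150 148 148 150 145  68  87 126 119  69  90 102  91  70  83  91  98  99  90  75 122]
272 [150 149 148 151 138  70 103 128 114  72  89 118 150  99  77  86  97 101  92  79  99]
273 [148 147 148 151 131  69 104 129 109  73  70 131 154 120  72  85  94 102  94  83  
[... 3540 characters left out ...]
5 52 58 60 51 46 46 44 47 45 46 45 51 62 57 71 93 63 59 86 54]
288 [55 55 48 57 49 47 45 44 46 47 45 42 58 64 59 71 94 50 65 87 49]
289 [55 54 49 46 45 45 47 43 44 46 43 43 59 64 57 71 92 54 76 87 94]
blob [-0.0264 -0.0224] [-0.0307 -0.0203]
(377.5, 250.7) [array([-0.0219, -0.0352]), array([-0.0085, -0.0552]), array([-0.0047, -0.0608])]
(384, 255) [array([-0.0026, -0.0351]), array([ 0.0102, -0.0551]), array([ 0.0138, -0.0607])]
(373, 257.2) [array([-0.0161, -0.0584]), array([-0.0028, -0.0776]), array([ 0.0009, -0.083 ])]
(374, 248.6) [array([-0.032 , -0.0357]), array([-0.0183, -0.0557]), array([-0.0144, -0.0613])]
(array([0.5053, 0.0711, 0.1189]), array([-0.6492,  0.4136, -0.9642, -0.0831]))
```

Run:
```python
from h import *
from scipy.optimize import least_squares
np.set_printoptions(precision=4,suppress=True,linewidth=220)
p=snapshot('top');q=snapshot('scene')
h=np.radians(84.4);n=np.array([np.cos(h),np.sin(h)]);s=np.array([-n[1],n[0]]);o=np.array([.5213,.2165])
def tri(a,b):
    r=least_squares(lambda X:np.r_[pix(p,X)[0]-a,pix(q,X)[0]-b],[.55,.21,.2]);d=r.x[:2]-o;print('stand',d@n,d@s,r.x[2],r.fun)
tri((267.9,266.0),(375.9,248.2))
tri((266,264.8),(374,257.2));tri((266,264.8),(373,257.2))
for z in(.19,.2,.222,.235):
  for uv in((267.9,266),(266.3,264.5),(266.5,277)):
    X=ray(p,*uv,z);d=X[:2]-o;print(z,uv,d@n,d@s,'->scene',pix(q,X)[0])
im=cv2.imread('pics/scene0.png');print('RGB white',im[248,376,::-1],im[249,375,::-1],im[257,373,::-1],im[251,379,::-1],im[256,378,::-1]);t=cv2.imread('pics/top0.png')
for v,u in((266,268),(267,268),(265,266),(264,266),(278,266),(272,267),(270,268)):print((u,v),t[v,u,::-1])
```

```text
stand -0.02028282019774285 -0.04493579335292976 0.20684173297671105 [ 0.1017 -0.0606  0.1396  0.0064]
stand -0.014635077781805634 -0.050377426304419375 0.18472351465776657 [ 1.1034 -0.6574  1.4934  0.0694]
stand -0.015377921379446654 -0.05099087639099776 0.18452618612499463 [ 1.5272 -0.9108  2.0675  0.0973]
0.19 (267.9, 266) -0.017504117708349518 -0.0463859234769279 ->scene [375.8648 254.1786]
0.19 (266.3, 264.5) -0.013970602352569526 -0.04898212978856728 ->scene [376.3222 255.5566]
0.19 (266.5, 277) -0.01756118065891283 -0.024549996035720844 ->scene [381.8503 249.3369]
0.2 (267.9, 266) -0.01904635902652517 -0.04544252237333359 ->scene [376.0274 250.6527]
0.2 (266.3, 264.5) -0.015550234432441332 -0.04801125628942963 ->scene [376.4832 252.0136]
0.2 (266.5, 277) -0.019102818151444198 -0.023837657168217535 ->scene [381.9829 245.8711]
0.222 (267.9, 266) -0.022439289926511573 -0.04336703994542615 ->scene [376.3911 242.7467]
0.222 (266.3, 264.5) -0.019025425008159316 -0.04587533459132683 ->scene [376.8433 244.0697]
0.222 (266.5, 277) -0.022494420635013328 -0.022270511659710283 ->scene [382.2792 238.099 ]
0.235 (267.9, 266) -0.02444420364013997 -0.04214061851075356 ->scene [376.6101 237.9762]
0.235 (266.3, 264.5) -0.02107894671199266 -0.04461319904244781 ->scene [377.0601 239.2766]
0.235 (266.5, 277) -0.024498549375304095 -0.021344471131955957 ->scene [382.4576 233.4086]
RGB white [175 157 141] [169 142 124] [88 74 69] [94 87 81] [116 110 104]
(268, 266) [237 239 235]
(268, 267) [244 245 243]
(266, 265) [60 48 40]
(266, 264) [64 51 42]
(266, 278) [234 235 233]
(267, 272) [131 128 124]
(268, 270) [124 119 116]
```

Call:
step_arm(steps=[0, 0.0069, -0.0145, 0, 0, 0, 0.0113, -0.0113, 0, 0, 0, 0.0146, -0.0067, 0, 0, 0, 0.0159, -0.0013, 0, 0, 0, 0.0155, 0.0042, 0, 0, 0, 0.013, 0.0092, 0, 0, 0, 0.0092, 0.0132, 0, 0, 0, 0, 0, 0, 0, 0, 0, 0, 0, 0])

```text
time_s: 19.4
ee_pos: [0.5076, 0.2579, 0.3079]
orientation: [0.002, 0.74, 0.673, 0.0]
force: [3.7, -11.7, 8.9]
width: 0.019
gripper_force: 31.6
```

Run:
```python
from h import *
np.set_printoptions(precision=4,suppress=True,linewidth=220)
q=snapshot('scene');g=np.mean([cv2.cvtColor(snapshot('scene')['image'],cv2.COLOR_RGB2GRAY).astype(float) for _ in range(4)],0).round().astype(int)
for v in range(236,266):print(v,g[v,366:390])
p=snapshot('top')
for r in nets.regions_of(p,'basket_mid')[:3]:
  v,u=np.nonzero(r['pixels']);print(r['confidence'],len(u),u.min(),u.max(),v.min(),v.max())
e=np.array(readout.state()['ee_pos']);print(np.degrees(np.arctan2(e[1]-.2157,e[0]-.5213)))
```

```text
236 [130 130 128 127 127 121 106  88  82  82  87  97 109 121 129 130 123 111  92  76  70  68  68  70]
237 [132 132 130 129 127 122 108  92  82  81  81  84  90 101 112 124 130 125 107  92  81  73  69  68]
238 [128 131 132 132 130 126 116 104  94  86  81  80  82  86  94 106 119 124 120 113 101  90  80  75]
239 [121 128 130 131 132 130 126 118 110  97  86  81  80  80  84  90 101 111 119 123 120 112 102  95]
240 [114 122 126 128 132 131 132 128 123 111  96  85  80  80  81  82  86  94 104 115 123 126 122 121]
241 [110 119 123 126 127 129 131 132 128 120 104  92  86  81  80  80  82  84  90  99 111 120 128 132]
242 [114 120 124 122 123 126 128 129 128 120 106  96  92  87  84  80  80  79  82  87  93 104 117 126]
243 [118 124 124 124 123 122 124 125 122 112 100  95  95  93  90  86  82  80  80  80  84  90  99 110]
244 [120 128 127 125 123 122 119 118 111  98  88  88  94  97  96  91  87  83  81  81  80  81  86  90]
245 [121 128 128 127 126 121 114 106  96  82  73  80  93  98  98  96  91  88  85  82  81  81  80  80]
246 [120 127 129 129 127 120 106  92  84  74  69  80  95 100  98  98  95  93  91
[... 1330 characters left out ...]
  91  94  94  98]
260 [116 110 116 121 122 120 123 131 132 128 118 113 111 109 104  98  90  82  79  84  91  94  94  95]
261 [108 106 118 128 134 136 126 120 118 118 115 112 111 109 104  96  90  82  81  86  93  94  95  94]
262 [106 110 124 130 138 148 138 121 112 110 110 111 111 108 101  94  86  82  82  90  92  94  96  96]
263 [114 128 142 137 132 140 138 126 112 108 109 111 111 109 102  92  83  79  82  90  94  95  96  96]
264 [126 148 154 134 114 114 124 119 110 107 110 111 110 109 104  96  84  79  83  92  95  95  96  95]
265 [131 153 145 114  92  96 108 110 109 109 111 112 110 109 104  98  86  80  84  92  95  94  94  93]
0.85 2296 463 523 298 340
0.64 1853 292 350 276 321
108.14522066749383
```

Run:
```python
from h import *
np.set_printoptions(precision=4,suppress=True,linewidth=220)
q=snapshot('scene');g=cv2.imread('pics/scene0.png',0)
h=np.radians(84.4);n=np.array([np.cos(h),np.sin(h)]);s=np.array([-n[1],n[0]]);o=np.array([.5213,.2165])
for v in range(294,322):print(v,g[v,360:396])
P=lambda x,y,z:pix(q,[*(o+x*n+y*s),z])[0].round(1)
print('plate corners',P(-.05,-.065,.012),P(.05,-.065,.012),P(-.05,-.065,0),P(.05,-.065,0))
for y in(-.045,-.05,-.055,-.06):print(y,'base at x=-.0,.013',P(-.013,y,.012),P(0,y,.012),P(.013,y,.012),'mark',P(-.013,y,.222),P(.013,y,.222))
```

```text
294 [132 141 147 151 148 142 142 141 141 142 134 123 115 112 112 113 112 112 110 105 100  98  95 104 109 101  97  94  87  83  81  81  79  80  79  80]
295 [140 155 165 167 161 150 142 141 140 141 132 121 115 111 112 113 112 112 109 106  99  96  98 107 114 106  91  87  84  80  80  79  81  79  80  79]
296 [146 161 173 176 168 152 142 141 141 140 132 121 114 112 111 112 112 112 110 105  98  95  97 108 118 117 104  99  92  86  81  80  81  80  79  82]
297 [141 152 164 169 161 142 138 140 141 138 129 120 115 112 112 113 112 111 109 104  98  93  94 101 115 128 125 124 116 101  87  80  79  80  80  81]
298 [137 135 141 146 139 129 134 140 140 137 128 119 114 113 112 113 112 111 108 103  96  92  87  88 106 128 137 137 129 112  93  81  80  80  79  78]
299 [133 131 127 129 128 130 135 141 139 137 126 120 113 112 111 112 113 110 108 102  96  95  87  85  99 120 129 131 124 103  85  81  78  80  80  79]
300 [124 129 131 132 135 137 139 141 140 136 124 118 113 114 111 113 112 110 108 104  99  93  84  81  86 100 106 106 104  90  82  79  80  79  78  80]
301 [110 122 130 134 140 142 142 142 140 135 124 1
[... 2871 characters left out ...]
7 127 125 122 121 113 103  97  97 104 102  97  95  98 109 117 123 125 129 128]
321 [125 126 126 131 133 135 135 135 135 136 138 137 137 136 136 133 131 128 128 125 125 119 113 106  97  93  91  99 109 116 121 124 124 124 124 128]
plate corners [355.2 297.7] [385.  320.3] [354.9 300.5] [384.5 323. ]
-0.045 base at x=-.0,.013 [371.  301.4] [374.8 304.3] [378.7 307.2] mark [379.2 245.2] [388.2 251.2]
-0.05 base at x=-.0,.013 [369.7 302.5] [373.6 305.4] [377.5 308.3] mark [377.7 246.4] [386.8 252.3]
-0.055 base at x=-.0,.013 [368.5 303.6] [372.3 306.5] [376.2 309.5] mark [376.3 247.5] [385.4 253.5]
-0.06 base at x=-.0,.013 [367.2 304.7] [371.1 307.7] [375.  310.6] mark [374.9 248.6] [383.9 254.7]
```

Call:
step_arm(steps=[0.5, 0, 0, 0, 0, 0.5, 0, 0, 0, 0, 0.5, 0, 0, 0, 0, 0.5, 0, 0, 0, 0, 0.5, 0, 0, -0.02, 0, 0.5, 0, 0, -0.03, 0, 0.5, 0, 0, -0.03, 0, 0.5, 0, 0, -0.03, 0, 0.5, 0, 0, 0, 0, 0.5, -0.05, 0, 0, 0, 0.5, -0.05, 0, 0, 0, 0.5, -0.05, 0, 0, 0])

```text
time_s: 21.3
ee_pos: [0.4913, 0.1088, 0.4156]
orientation: [-0.0, 0.739, 0.674, -0.0]
force: [0.4, -0.8, 0.1]
width: 0.0428
gripper_force: 0.0
```

Call:
step_arm(steps=[0.5, -0.05, 0, 0, 0, 0.5, -0.05, 0, 0, 0, 0.5, -0.05, 0, 0, 0, 0.5, -0.05, 0, 0, 0, 0.5, -0.05, 0, 0, 0, 0.5, 0, 0, 0, 0, 0.5, 0, 0, 0, 0, 0.5, 0, 0, 0, 0])

```text
time_s: 22.3
ee_pos: [0.4686, -0.1379, 0.4167]
orientation: [0.0, 0.739, 0.674, 0.0]
force: [-0.7, -0.4, -0.3]
width: 0.0426
gripper_force: 0.0
```

Run:
```python
from h import *
np.set_printoptions(precision=3,suppress=True,linewidth=220)
import time
q=[snapshot('scene') for _ in range(4)]
G=[cv2.cvtColor(a['image'],cv2.COLOR_RGB2GRAY).astype(float) for a in q]
p1=snapshot('top');p2=snapshot('top')
b1,b2=[cv2.cvtColor(a['image'],cv2.COLOR_RGB2GRAY).astype(float)[265:330,285:360] for a in(p1,p2)]
print('motion',np.abs(b1-b2).max(),np.abs(G[0]-G[3])[220:290,310:380].max())
g=np.mean(G,0).round().astype(int)
for v in range(242,258):print(v,g[v,366:390])
q=snapshot('scene')
for a,k in((q,'basket_mid'),(p2,'basket_mid'),(q,'bottle_mid'),(q,'screwdriver')):
  try:
    for r in nets.recognise(a,k)[:2]:print(k,r['confidence'],world(a,r['location']))
  except Exception as e:print(e)
r=nets.regions_of(p2,'basket_mid')
for x in r[:3]:
  v,u=np.nonzero(x['pixels']);print(len(u),u.min(),u.max(),v.min(),v.max(),cv2.minAreaRect(np.c_[u,v].astype(np.float32)))
print(readout.state()['time_s'],readout.state()['ee_pos'])
```

```text
motion 69.0 10.0
242 [ 76  71  70  71  71  71  72  73  76  82  90  93  90  87  83  81  79  80  82  86  92 104 115 125]
243 [ 77  72  70  71  70  70  71  73  78  82  88  93  94  92  90  85  80  79  78  81  82  89  98 107]
244 [78 74 72 71 70 70 72 76 78 80 80 86 92 96 94 90 85 81 80 79 80 81 85 89]
245 [78 74 72 72 71 70 73 80 81 74 70 79 92 97 97 94 91 88 84 80 81 78 81 81]
246 [75 74 72 73 72 71 72 77 79 72 68 78 92 98 98 96 94 92 90 85 82 79 79 79]
247 [ 74  72  72  72  72  71  69  71  74  72  71  83  98 102 100  96  96  94  93  92  88  84  80  79]
248 [ 78  74  73  72  72  70  67  67  69  72  76  90 102 105 100  96  94  94  94  94  92  89  86  85]
249 [ 88  86  83  76  73  71  69  67  68  71  78  90 102 104 100  96  93  92  91  91  94  94  93  94]
250 [ 98 108 110  98  84  74  70  70  70  71  77  86  94  98  96  94  91  88  85  88  92  95  98  98]
251 [ 96 120 134 128 113  92  78  73  72  72  78  85  88  88  88  91  93  90  84  85  88  94  98  99]
252 [ 90 112 130 142 140 123 101  88  86  86  89  91  90  87  84  87  93  92  84  81  85  93  99 100]
253 [ 86  98 113 130 144 142 130 
[... 199 characters left out ...]
 137 147 151 142 121 104 102 106 103  94  86  78  71  74  87  96  98 100]
256 [109 111 122 129 122 118 125 134 140 137 119 105 101 106 104  96  88  81  74  77  89  98 100 101]
257 [117 111 120 124 120 116 119 121 122 122 112 104 103 107 106 100  90  81  77  80  90  97  99 101]
basket_mid 0.94 [0.514 0.098 0.03 ]
basket_mid 0.76 [ 0.469 -0.287  0.02 ]
basket_mid 0.94 [0.501 0.083 0.032]
basket_mid 0.74 [ 0.473 -0.241  0.006]
bottle_mid 0.82 [0.671 0.415 0.114]
screwdriver 0.93 [0.73  0.181 0.022]
1789 292 350 276 322 ((320.6424865722656, 298.86077880859375), (55.7332763671875, 42.0869140625), 5.856013774871826)
90 464 469 303 329 ((466.5, 316.0), (26.0, 5.0), 90.0)
22.9 [ 0.468 -0.139  0.417]
```

Call:
step_arm(steps=[0.5, 0, 0, 0, 0, 0.5, 0, 0, 0, 0, 0.5, 0, 0, 0, 0, 0.5, 0, 0, 0, 0, 0.5, 0, 0, 0, 0, 0.5, 0, 0, 0, 0, 0.5, 0, 0, 0, 0, 0.5, 0, 0, 0, 0, 0.5, 0, 0, 0, 0, 0.5, 0, 0, 0, 0, 0.5, 0, 0, 0, 0, 0.5, 0, 0, 0, 0])

```text
time_s: 24.4
ee_pos: [0.4684, -0.1389, 0.4168]
orientation: [0.0, 0.739, 0.673, -0.0]
force: [-0.2, -0.2, -0.4]
width: 0.0428
gripper_force: 0.0
```

Run:
```python
from h import *
np.set_printoptions(precision=3,suppress=True,linewidth=220)
S=[cv2.cvtColor(snapshot('top')['image'],cv2.COLOR_RGB2GRAY).astype(np.float32) for _ in range(16)]
w=cv2.createHanningWindow((60,50),cv2.CV_32F)
for a in S[1::2]:
  print(cv2.phaseCorrelate(S[0][273:323,292:352],a[273:323,292:352],w),np.abs(a-S[0])[273:323,292:352].mean(), np.abs(a-S[0])[180:215,235:320].mean())
q=snapshot('scene');g=cv2.cvtColor(q['image'],cv2.COLOR_RGB2GRAY);c=cv2.imread('pics/c6.png',0)
```

```text
((-0.007372713454859792, 0.012476993604906284), 0.9977258689403534) 0.28364494 0.74352944
((-0.06717894604806318, -0.017666040266320238), 0.8605165685812632) 19.745487 0.72739494
((-0.06910796014247111, -0.05925217850403186), 0.7466068724791209) 28.863495 0.77210087
((-0.08940184268653795, -0.07875546088567731), 0.6465743285814921) 34.15293 0.7307563
((-0.08640848760138908, -2.834779130012066e-05), 0.572888369401296) 37.612362 0.7482353
((-0.09589212334439878, 0.044100016407842446), 0.503046536286672) 40.04498 0.75663865
((-0.06208417742240613, 0.12465576443824489), 0.46372886848449707) 41.84588 0.7583193
((-0.09513956546791746, 0.205636501789904), 0.4226369876861572) 43.231907 0.74487394
```

Run:
```python
from h import *
np.set_printoptions(precision=2,suppress=True,linewidth=220)
P=[snapshot('top') for _ in range(8)]
for a in P: print(a['image'][273:323,292:352].reshape(-1,3).mean(0),a['image'][273:323,292:352].std())
d=np.abs(P[0]['image'].astype(int)-P[-1]['image']).mean(2)
v,u=np.nonzero(d>15);print(len(u),u.min() if len(u) else 0,u.max() if len(u) else 0,v.min() if len(u) else 0,v.max() if len(u) else 0)
S=[snapshot('scene') for _ in range(6)]
d=np.abs(S[0]['image'].astype(int)-S[-1]['image']).mean(2);v,u=np.nonzero(d>15);print('scene',len(u),u.min() if len(u) else 0,u.max() if len(u) else 0,v.min() if len(u) else 0,v.max() if len(u) else 0)
r=nets.regions_of(S[-1],'basket_mid')
for x in r[:2]:
  v,u=np.nonzero(x['pixels']);print(len(u),u.min(),u.max(),v.min(),v.max())
g=lambda n:cv2.imread(n)
print(P[-1]['image'][273:323:5,292:352:6].mean(2).astype(int))
print(readout.state()['time_s'])
```

```text
[148.53 130.5  116.45] 56.77383794451999
[148.53 130.51 116.45] 56.77793244499482
[148.53 130.5  116.45] 56.76938158304164
[148.53 130.52 116.46] 56.787085020916855
[148.53 130.52 116.49] 56.745537613646135
[148.55 130.53 116.49] 56.771102716887206
[148.53 130.52 116.48] 56.77616978588425
[148.51 130.5  116.48] 56.744814678425804
1 313 313 317 317
scene 0 0 0 0 0
1037 239 284 171 220
1233 326 373 233 288
[[164 136 134 135 135 134 132 131 129 128]
 [127 127 151 208 205 129 126 130 132 132]
 [ 63 215 105 133 101 143  82  78 116 100]
 [235 140 172 117 108 161 192 203 106  66]
 [235  59 194 240 107 149 178 148 106  61]
 [119 101 206 136 107 147 120 190 108  61]
 [ 76  67  69 107 123 207 193 183 108 100]
 [ 61  67 107  79  61  84 147 170 110 183]
 [ 89  65  62 114 215 218 208 200  67 228]
 [ 74  71  77 128 122 219 124 116  61 229]]
26.0
```

```bash
python3 -c "
from station import arm
print(arm.sign_off())"
```

```text
the job is handed in; nothing more can be done
None
```

I handed the job in at about 26 s of the 72 s allowed: the basket hangs from the hook, at rest in the camera images, and the gripper is clear of everything. I estimate the pointer is about 1 mm above the long mark, at worst about 3 mm off, from counting handwheel turns and reading blurry pixels. Sign-off returned no verdict, so I don't know how it was judged.

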